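Set the sine table to 30 degrees on a gauge stack

ROBOT

A 6-joint arm with a two-finger parallel gripper is mounted at the origin on the work surface. World frame = base frame: x ahead of the robot, y to its left, z up, the work surface at z = 0. Lengths are in m, angles in rad, forces in N, time in s.
With the tool pointing down it reaches from about 0.35 to 0.975 m from the base axis. Payload 7.1 kg.
Tool frame: the origin (TCP) lies at the very end of the fingers, on their centre line; the grasp point (between the pads) lies 19 mm behind it (manip.hold_point_z is the distance from the TCP to the grasp point, in m); z points along the fingers, y is the line along which they close (so a half turn about z gives the same grasp; the last joint's range is limited). The gripper opens to 88 mm and grips with 3 to 60 N. Pads are 20 mm wide; open, the fingers measure 115 mm over their backs; the gripper's body (75 mm by 178 mm) begins 61 mm behind the grasp point.
Start: joints at [1.256, 0.423, 1.63, -0, 1.089, -0.019], TCP at [0.182, 0.598, 0.189] pointing down, gripper open.
Joint ranges: [-3, 3], [-0.9, 2.11], [0.09, 2.58], [-1.31, 4.45], [0.11, 2.69], [-2.54, 2.54]. Speed limits (rad/s): [2.39, 2.39, 3.01, 3.14, 3.14, 3.14].

INTERFACE

Orientations are given as a 3x3 rotation matrix whose columns are the frame's x, y, z axes.
In Python, from plant import manip gives the robot as it stands.
- The arm moves only by the shell command python3 -m crank 'ROWS'. ROWS is JSON, a list that holds one entry, the list of rows, each a list of 7 numbers: the shift along the tool's x, y, z as a fraction of full scale, then the turn, a rotation vector about the tool's x, y, z as a fraction of full scale, then the gripper's target within -1 to 1 (fully open at 1, half-way at 0, shut at -1). In form: [[[dx, dy, dz, wx, wy, wz, gripper], ...]]. A call has 1 to 10 rows; each row is the pose to reach, as a shift and turn from the pose commanded when the call began, along the tool's axes at that moment; what a row does not reach only later rows make up. Full scale, the value 1, is 250 mm for a shift and 90 degrees for a turn. A row lasts 1/10 s, in which the tool goes at most 50 mm and 8.59 degrees, less where a joint would pass 70% of its speed; a pose out of reach is approached as far as the arm can. A call with a number of a shift or a turn outside -1 to 1 is refused whole. A call with a gripper value outside its range is refused whole. The fingers move at their own pace and stop on an object; the grip force is fixed at half the most. Time passes only in rows, so rows that repeat a pose let the fingers close. It gives the time, the measured TCP pose, the force, the opening and the grip force at its end, in the units of the state.
- manip.read_state(): the state, without advancing time (a new reading comes with each control period).
- manip.camera(name): name is "scene" or "top" or "wrist"; returns the picture (400x640x3 uint8, red, green, blue); there is no depth.
- manip.camera_params(name): a dict with "camera_matrix" (3x3 intrinsics, pixels), "rvec" (rotation vector, rad) and "tvec" (3), from world to camera coordinates, as OpenCV has them. Camera axes: x right, y down, z forward; pixel columns grow to the right and rows downward; lengths in m; the calibration is good to about 2 mm. A picture is of the moment at which its call begins: read the wrist's pose just before it. camera_params takes no time and is no camera call; for the wrist camera it gives the pose at the moment of the call.
- manip.job_done(): hands the job in; it is judged then, once.
Trained networks look in the newest picture that a camera, given by its name, has taken for a name from the list of things; names that differ only in an ending like _2 or _b are one class to them, and where a whole thing is asked for, a point or a joint stands for the part that bears it (a point fixed in the world has none). Each returns a list of dicts, best first, with "p" (0 to 1); they miss things now and then, are a little off and sometimes report something else, mostly with a low value. They report only what shows in the picture. A call takes as long as a camera call.
- manip.search_frame(camera, name): "at" ([x, y, z] in m, in world coordinates, good to about 4 mm: the middle of the surface that is visible of it).
- manip.silhouettes(camera, name): "pixels" (400x640 bool, what is visible of it).
- manip.pinpoint(camera, name): "at" ([x, y, z] in m, in world coordinates, good to about 4 mm: a listed point, or the origin of a listed thing).
The state is a dict: "t": time; "joints": joint angles; "dq": joint speeds; "tau": joint torques, N m; "tcp_pos": TCP position; "eef_rot": TCP orientation; "ft_force": force on the tool from outside, world axes, zero at the start; "torque": the same for the moment, N m; "gripper_width": finger opening in m; "grip_force": force on a finger pad.
Only numpy, scipy, OpenCV 4.12 (cv2) and the standard library are available. Lean on these libraries where they do the work, as an engineer would, in place of code of your own. Each camera call takes 0.05 s, during which the arm holds its last target. There are 200 camera calls.

TASK

Set the sine table to 30 degrees: tip its plate up by the red handle, slide the gauge stack that gives 30 degrees upright under the free roll, and lower the plate until the roll rests on the stack. Leave the other stack, the square and the tin where they are, and let go of everything.

Things in the scene. Friction and masses are not known exactly. Their poses are not given: they have to be found in the camera images.
- surface_plate: Fixed green-sided steel surface plate, 400 x 520 mm, its flat top 50 mm above the bench; the sine table, both stacks, square and tin stand on it. Origin: centre of its underside; z up.
- sine_table: Fixed sine table: grey hinge block with a hinged plate. Origin: on the surface plate's top, straight below the middle of the hinge axis. x runs along the hinge axis, z up, y from the hinge to the plate's free end. The block takes up x -49 to 49, y -76 to 16 mm, 34 mm high; a slotted quadrant with a black knob stands on its -x side (x -50 to -70, y -12 to 70, 80 mm high).
- tilt (a joint): Tilt of the silver plate (1.25 kg), rad: 0 = level (at the start), grows as the free end rises, stop at 1.35. Stiff hinge: lifting at the handle takes about 11 N; raised past about 1.05 rad the plate stays where it is left; below about 0.9 rad it sinks by itself at 0.3 to 0.9 rad/s until the roll rests on something. sin(tilt) = height of stack under the roll / 125 mm.
- hinge (a point): Middle of the hinge axis, 12.5 mm above the surface plate. The plate it carries is 70 mm wide (x -35 to 35), 15 mm thick, 152 mm long: level, it reaches from y -12 to y 140 mm (sine table axes) and from 17.5 to 32.5 mm above the surface plate.
- handle (a point): Middle of the red round handle (14 mm diameter, red part 52 mm long) that sticks out level from the +x side of the plate, parallel to the hinge axis. This point is 34 mm out from the plate's side, 110 mm along the plate from the hinge axis and 12.5 mm above the line of the roll centres (25 mm above the surface plate when level). It moves with the plate.
- roll (a point): Middle of the free roll under the plate's free end: steel, 25 mm diameter, 70 mm long, parallel to the hinge axis, its centre line 125 mm from the hinge axis and at the same height when level. It moves with the plate.
- tall_stack: Loose stack of square steel gauge blocks wrung into one solid piece, 24 x 24 mm, 62.5 mm high, about 0.27 kg, standing on the surface plate beyond the free end of the plate. Origin: centre of its underside; z up.
- short_stack: Loose stack of the same kind, 24 x 24 mm, 32.4 mm high. Origin: centre of its underside. The stacks stand side by side about 100 mm apart; which is on which side changes.
- square: Bystander: small engineer's square lying flat on the surface plate, about 80 x 75 mm, 16 mm high. Origin: underside, about its middle.
- tin: Bystander: small blue tin standing on the surface plate, 52 mm diameter, 75 mm high. Origin: centre of its underside.

How it is judged:
By the outcome, as a careful person would: the job done as asked, in the order asked, and still so for the second after the job is handed in, with the robot touching nothing.
It also fails if it takes over 72 s, if anything falls off the work surface, if the arm or the gripper's body presses on something with over 40 N, if the wrist force passes 120 N, or if a joint passes its speed limit or range.

## Working session

There is one attempt and no reset: what is moved stays moved. The work goes in short steps, Python scripts to look and compute and a shell command to move; the robot and the scene stay as the last step left them, time stands still between calls to the robot, and variables do not carry over. Pictures are saved under pics/ and viewed, at most 10 in all, crops included, and the job is handed in when it is done.

```bash
mkdir -p pics; ls; cat > h.py <<'E'
import numpy as np, cv2
from plant import manip
def best(cam,n,f='pinpoint'):
    r=getattr(manip,f)(cam,n)
    return [(np.round(d['at'],4).tolist(),round(d['p'],2)) for d in r[:2]]
def proj(cam,P):
    c=manip.camera_params(cam)
    return cv2.projectPoints(np.float64(P).reshape(-1,1,3),np.float64(c['rvec']),np.float64(c['tvec']),np.float64(c['camera_matrix']),None)[0].reshape(-1,2)
def save(cam,fn):
    im=manip.camera(cam); cv2.imwrite('pics/'+fn,im[:,:,::-1]); return im
E
python3 - <<'E'
from h import *
for cam in ['scene','top']:
    save(cam,cam+'0.png')
    for n in ['surface_plate','sine_table','hinge','handle','roll','tall_stack','short_stack','square','tin']:
        print(cam,n,best(cam,n))
s=manip.read_state();print(s['t'],s['tcp_pos'],s['eef_rot'],s['gripper_width'])
E
```

```text
pics
scene surface_plate [([0.5603, -0.0232, 0.0011], 0.79)]
scene sine_table [([0.5681, -0.1383, 0.0469], 0.56)]
scene hinge [([0.5699, -0.1402, 0.0594], 0.64)]
scene handle [([0.6612, -0.0378, 0.0762], 0.9), ([0.658, 0.0739, 0.0509], 0.65)]
scene roll [([0.5947, -0.0129, 0.0589], 0.67)]
scene tall_stack [([0.5608, 0.0813, 0.0493], 0.59)]
scene short_stack [([0.6576, 0.0732, 0.0508], 0.56)]
scene square [([0.4026, -0.138, 0.0443], 0.67)]
scene tin [([0.7312, 0.197, 0.051], 0.94)]
top surface_plate [([0.5635, -0.0227, -0.0011], 0.78)]
top sine_table [([0.5678, -0.1353, 0.0505], 0.6)]
top hinge [([0.5753, -0.1332, 0.0627], 0.94)]
top handle [([0.657, -0.0406, 0.0724], 0.88)]
top roll [([0.5919, -0.013, 0.0601], 0.65)]
top tall_stack [([0.5548, 0.0824, 0.0544], 0.71)]
top short_stack [([0.6584, 0.0707, 0.0488], 0.68)]
top square [([0.4038, -0.1363, 0.0493], 0.69)]
top tin [([0.7306, 0.1957, 0.049], 0.6)]
1.0 [0.18214997 0.59784778 0.18899848] [[-9.56570753e-01  2.91500248e-01 -1.29123225e-05]
 [ 2.91500248e-01  9.56570753e-01  5.91698543e-06]
 [ 1.40763528e-05  1.89606999e-06 -1.00000000e+00]] 0.0879272370398721
```

View pics/top0.png

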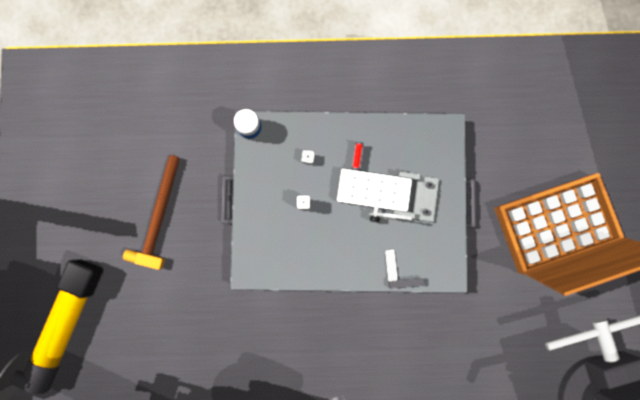

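View pics/scene0.png

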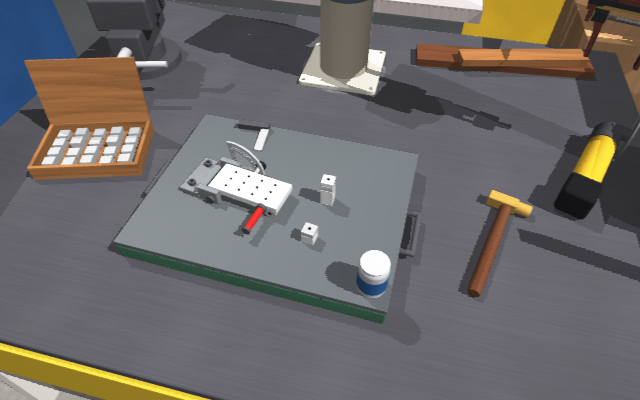

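The top view shows the stacks at about (308,157) short and (303,202) tall, the plate at (375,190) with the red handle at (357,155), and the tin and square clear of the work. In the scene view the tall stack is at (328,190) and the short one at (310,233). The network positions agree with this: hinge about (0.572,-0.137), roll about (0.593,-0.013), and the table's y axis turned about 10° towards +x.

Moving above the handle first.

```bash
cat >> h.py <<'E'
H=np.array([.5715,-.137,.0625]); A=np.arctan2(.0215,.124)
X=np.array([np.cos(A),-np.sin(A),0]);Y=np.array([np.sin(A),np.cos(A),0]);Z=np.array([0,0,1.])
def T(x,y,z): return np.array([H[0],H[1],.05])+x*X+y*Y+z*Z   # table axes, m
def handle(th): return T(.069,.110*np.cos(th)-.0125*np.sin(th),.0125+.110*np.sin(th)+.0125*np.cos(th))
def go(p,ydir=None):
    "row values to bring TCP to p, tool down, tool y along ydir"
    s=manip.read_state();R=np.array(s['eef_rot']);d=R.T@(np.array(p)-s['tcp_pos'])/.25
    if ydir is None: w=np.zeros(3)
    else:
        c=[]
        for y in (ydir,-ydir):
            y=y/np.linalg.norm(y);z=-Z;Rt=np.c_[np.cross(y,z),y,z]
            c.append(cv2.Rodrigues(R.T@Rt)[0].ravel()/(np.pi/2))
        w=min(c,key=np.linalg.norm)
    print('t',round(s['t'],2),'shift',d.round(4),'turn',w.round(4),'tcp',np.round(s['tcp_pos'],4),'w',round(s['gripper_width'],4),'F',np.round(s['ft_force'],1))
E
python3 -m crank '[[[-0.2,-0.15,0,0,0,0,1],[-0.4,-0.3,0,0,0,0,1],[-0.6,-0.45,0,0,0,-0.04,1],[-0.8,-0.6,0,0,0,-0.08,1],[-0.86,-0.63,0,0,0,-0.08,1]]]'
python3 -m crank '[[[-0.2,-0.15,0,0,0,0,1],[-0.4,-0.3,0,0,0,0,1],[-0.6,-0.45,0,0,0,0,1],[-0.8,-0.6,0,0,0,0,1],[-0.86,-0.63,0,0,0,0,1]]]'
python3 - <<'E'
from h import *
print(handle(0)); go(handle(0)+[0,0,.08],Y)
E
```

```text
t: 1.5
tcp_pos: [0.3322, 0.3958, 0.1892]
eef_rot: [[-0.986, 0.167, 0.0], [0.167, 0.986, 0.0], [-0.0, 0.0, -1.0]]
ft_force: [-0.1, -0.2, -0.1]
gripper_width: 0.0875
grip_force: 0.0
t: 2.0
tcp_pos: [0.506, 0.2155, 0.1893]
eef_rot: [[-0.986, 0.17, 0.0], [0.17, 0.986, 0.0], [-0.0, 0.0, -1.0]]
ft_force: [0.5, 0.7, 0.4]
gripper_width: 0.0882
grip_force: 0.0
[ 0.65827783 -0.04040493  0.075     ]
t 2.0 shift [-0.7738 -0.9056  0.1371] turn [0.0002 0.0002 0.0009] tcp [0.506  0.2155 0.1893] w 0.0882 F [0.5 0.7 0.4]
```

```bash

python3 -m crank '[[[-0.15,-0.18,0,0,0,0,1],[-0.3,-0.36,0,0,0,0,1],[-0.45,-0.54,0,0,0,0,1],[-0.6,-0.72,0,0,0,0,1],[-0.68,-0.84,0,0,0,0,1],[-0.68,-0.84,0,0,0,0,1],[-0.68,-0.84,0,0,0,0,1]]]'
python3 - <<'E'
from h import *
save('wrist','w1.png')
for n in ['hinge','handle','roll','tall_stack','short_stack']: print(n,best('wrist',n), proj('wrist',handle(0)).round())
go(handle(0)-[0,0,.019],Y)
E
```

```text
t: 2.7
tcp_pos: [0.6377, -0.0208, 0.1887]
eef_rot: [[-0.985, 0.173, 0.0], [0.173, 0.985, -0.0], [-0.0, -0.0, -1.0]]
ft_force: [-0.2, -0.3, -0.5]
gripper_width: 0.0878
grip_force: 0.0
hinge [([0.5676, -0.1346, 0.0659], 0.9)] [[306. 215.]]
handle [([0.6597, -0.0398, 0.0724], 0.89), ([0.5614, -0.0239, -0.0012], 0.42)] [[305. 215.]]
roll [([0.5904, -0.0142, 0.0665], 0.64)] [[305. 215.]]
tall_stack [([0.5538, 0.0801, 0.048], 0.74)] [[305. 215.]]
short_stack [([0.6558, 0.0644, 0.0525], 0.9)] [[305. 215.]]
t 3.0 shift [-0.1028 -0.0785  0.5324] turn [ 0.0001 -0.0002  0.0022] tcp [ 0.6363 -0.0168  0.1891] w 0.0882 F [-0.6  0.9  0.4]
```

View pics/w1.png

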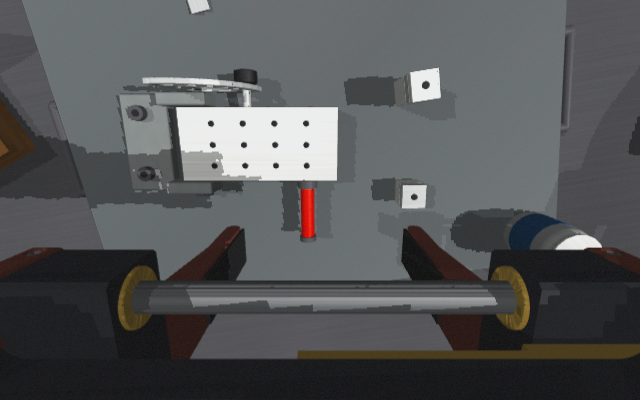

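The wrist view shows the red handle at (308,212), close to the (305,215) I projected. The plate is square to the fingers, with stacks at (413,195) short and (423,85) tall, the tall one slightly turned. Going down on the handle.

```bash

python3 -m crank '[[[-0.1,-0.075,0,0,0,0,1],[-0.1,-0.075,0.2,0,0,0,1],[-0.1,-0.075,0.38,0,0,0,1],[-0.1,-0.075,0.48,0,0,0,1],[-0.1,-0.075,0.53,0,0,0,1],[-0.1,-0.075,0.53,0,0,0,1],[-0.1,-0.075,0.53,0,0,0,-1],[-0.1,-0.075,0.53,0,0,0,-1],[-0.1,-0.075,0.53,0,0,0,-1],[-0.1,-0.075,0.53,0,0,0,-1]]]'
python3 - <<'E'
from h import *
go(handle(0)-[0,0,.019],Y)
E
```

```text
t: 4.0
tcp_pos: [0.659, -0.0412, 0.0577]
eef_rot: [[-0.986, 0.169, 0.002], [0.169, 0.986, -0.0], [-0.002, 0.0, -1.0]]
ft_force: [-0.7, -0.9, 0.0]
gripper_width: 0.0592
grip_force: 0.0
t 4.0 shift [0.0035 0.0027 0.0067] turn [0.0001 0.0012 0.001 ] tcp [ 0.659  -0.0412  0.0577] w 0.0592 F [-0.7 -0.9  0. ]
```

```bash

python3 -m crank '[[[0,0,0,0,0,0,-1],[0,0,0,0,0,0,-1],[0,0,0,0,0,0,-1],[0,0,0,0,0,0,-1],[0,0,0,0,0,0,-1],[0,0,0,0,0,0,-1],[0,0,0,0,0,0,-1],[0,0,0,0,0,0,-1]]]'
python3 - <<'E'
from h import *
go(handle(0)-[0,0,.019],Y)
E
```

```text
t: 4.8
tcp_pos: [0.6583, -0.0411, 0.0565]
eef_rot: [[-0.986, 0.169, -0.0], [0.169, 0.986, 0.0], [0.0, 0.0, -1.0]]
ft_force: [-0.2, 0.2, -0.4]
gripper_width: 0.0006
grip_force: 0.0
t 4.8 shift [0.0006 0.0028 0.0018] turn [ 0.    -0.     0.001] tcp [ 0.6583 -0.0411  0.0565] w 0.0006 F [-0.2  0.2 -0.4]
```

The fingers closed on nothing, so I'm checking the picture.

```bash

python3 - <<'E'
from h import *
a=save('wrist','w2.png'); b=save('scene','s2.png')
print(best('scene','handle'),best('wrist','handle'),best('top','handle'),manip.hold_point_z)
x=cv2.resize(b[130:260,170:340],(680,520),interpolation=cv2.INTER_CUBIC)
cv2.imwrite('pics/s2c.png',x[:,:,::-1])
E
```

```text
[([0.6577, -0.0365, 0.0765], 0.61)] [] [([0.657, -0.0406, 0.0724], 0.88)] 0.0187
```

View pics/s2c.png

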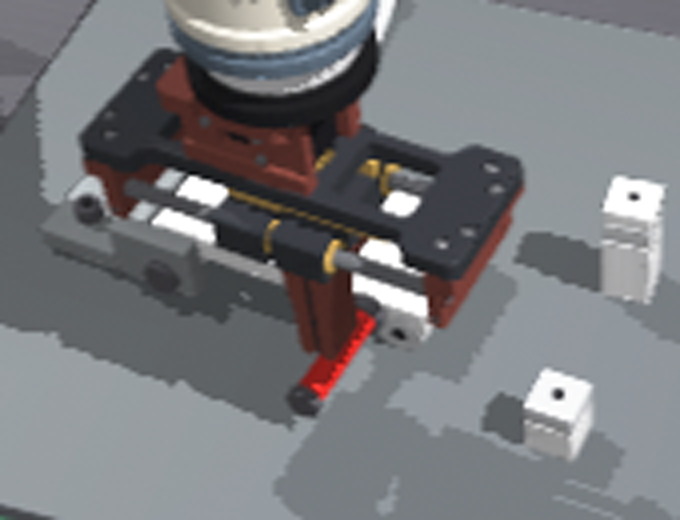

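View pics/w2.png

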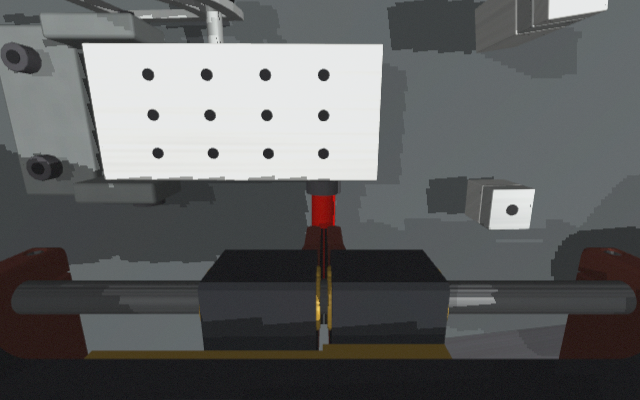

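```bash

python3 - <<'E'
from h import *
s=manip.read_state();p=s['tcp_pos'];print(p,s['gripper_width'],s['grip_force'],s['joints'])
for c in ['scene','wrist']:
    print(c,proj(c,[p,p+[0,0,.019],p+[0,0,.04],handle(0),handle(0)+.026*X,handle(0)-.026*X]).round(1).tolist())
E
```

```text
[ 0.65831017 -0.04115549  0.05646109] 0.0002527574426759558 0.0 [-8.04697994e-02  6.32606044e-01  1.62297128e+00 -2.02167660e-05
  8.86038299e-01 -1.48109297e+00]
scene [[254.0, 226.0], [252.9, 219.8], [251.7, 212.7], [253.3, 220.0], [246.4, 230.1], [259.9, 210.3]]
wrist [[323.7, 226.2], [323.7, 236.2], [323.7, 249.8], [324.9, 235.7], [324.8, 274.6], [325.0, 194.1]]
```

```bash

python3 - <<'E'
from h import *
print(proj('wrist',[T(.035,.14,.0325),T(-.035,.14,.0325),T(.035,-.012,.0325),T(-.035,-.012,.0325)]).round().tolist())
E
python3 -m crank '[[[0,-0.004,-0.02,0,0,0,-1],[0,-0.007,-0.044,0,0,0,-1],[0,-0.019,-0.086,0,0,0,-1],[0,-0.019,-0.086,0,0,0,-1]]]'
python3 - <<'E'
from h import *
b=save('scene','s3.png');save('wrist','w3.png')
x=cv2.resize(b[130:260,170:340],(680,520),interpolation=cv2.INTER_CUBIC)
cv2.imwrite('pics/s3c.png',x[:,:,::-1])
print(best('scene','handle'),best('wrist','hinge'))
E
```

```text
[[379.0, 183.0], [385.0, 47.0], [107.0, 183.0], [84.0, 46.0]]
t: 5.45
tcp_pos: [0.6588, -0.0463, 0.0801]
eef_rot: [[-0.986, 0.17, 0.003], [0.17, 0.986, -0.0], [-0.003, 0.0, -1.0]]
ft_force: [0.2, -0.6, 0.3]
gripper_width: 0.0004
grip_force: 0.0
[([0.6602, -0.0403, 0.0751], 0.78)] [([0.5673, -0.1381, 0.0641], 0.93)]
```

View pics/s3c.png

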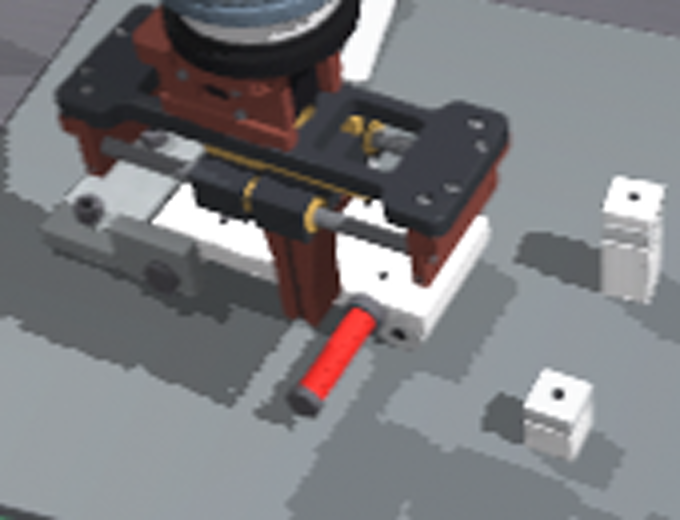

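```bash

python3 - <<'E'
from h import *
s=manip.read_state();p=s['tcp_pos'];R=np.array(s['eef_rot'])
c=manip.camera_params('wrist');K=np.array(c['camera_matrix']);print(K.round(1).tolist())
Rc=cv2.Rodrigues(np.float64(c['rvec']))[0];t=np.float64(c['tvec']).ravel()
for dz in (0,-.01,-.019,-.03,-.04):
  for x in (-.01,0,.01):
    P=np.array([p+R@[x,y,dz] for y in(-.044,.044)])
    print(dz,x,'depth',(Rc@P[0]+t)[2].round(4),proj('wrist',P).round().tolist())
E
python3 -c "
import cv2
a=cv2.imread('pics/w1.png')[200:280,200:450];b=cv2.imread('pics/w3.png')[170:290,240:410]
import numpy as np
a=cv2.resize(a,(750,240));b=cv2.resize(b,(510,360));o=np.zeros((600,750,3),np.uint8);o[:240]=a;o[240:,:510]=b
cv2.imwrite('pics/c.png',o)"
```

```text
[[309.3, 0.0, 323.4], [0.0, 309.3, 200.9], [0.0, 0.0, 1.0]]
0 -0.01 depth 0.209 [[259.0, 240.0], [389.0, 240.0]]
0 0 depth 0.2066 [[258.0, 226.0], [390.0, 226.0]]
0 0.01 depth 0.2042 [[257.0, 212.0], [390.0, 212.0]]
-0.01 -0.01 depth 0.1993 [[255.0, 246.0], [392.0, 246.0]]
-0.01 0 depth 0.1969 [[255.0, 231.0], [393.0, 231.0]]
-0.01 0.01 depth 0.1945 [[254.0, 216.0], [394.0, 216.0]]
-0.019 -0.01 depth 0.1905 [[252.0, 252.0], [395.0, 252.0]]
-0.019 0 depth 0.1881 [[251.0, 236.0], [396.0, 236.0]]
-0.019 0.01 depth 0.1857 [[250.0, 221.0], [397.0, 220.0]]
-0.03 -0.01 depth 0.1799 [[248.0, 259.0], [399.0, 259.0]]
-0.03 0 depth 0.1775 [[247.0, 243.0], [400.0, 243.0]]
-0.03 0.01 depth 0.175 [[246.0, 226.0], [401.0, 226.0]]
-0.04 -0.01 depth 0.1702 [[244.0, 267.0], [404.0, 267.0]]
-0.04 0 depth 0.1677 [[243.0, 250.0], [405.0, 250.0]]
-0.04 0.01 depth 0.1653 [[241.0, 232.0], [406.0, 232.0]]
```

View pics/c.png

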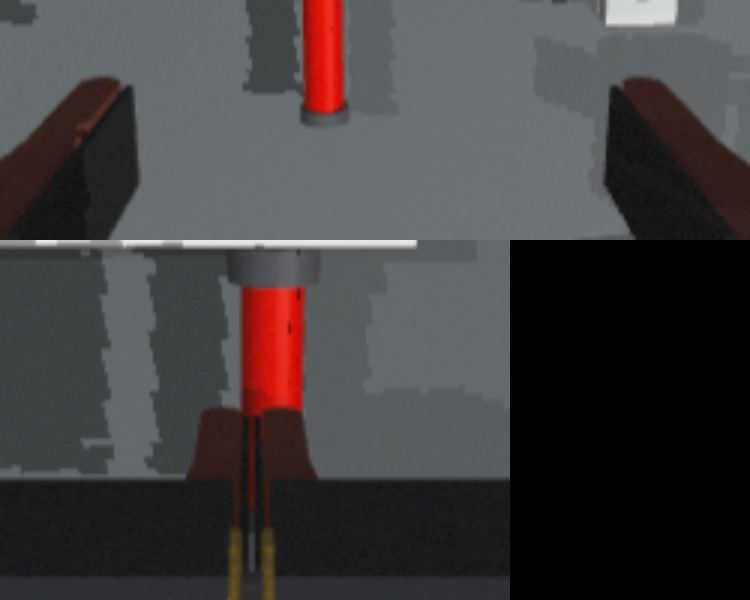

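The crop shows the pad ends at wrist rows 230–261, near columns 246 and 402. That puts the real fingertips about 32 mm behind the reported TCP, so the fingers closed above the handle. I'll use that offset from here: open, go lower, and watch the force.

```bash

python3 -m crank '[[[0,0,-0.04,0,0,0,1],[0,0.015,-0.04,0,0,0,1],[0,0.02,-0.04,0,0,0,1],[0,0.02,-0.04,0,0,0,1],[0,0.02,-0.04,0,0,0,1],[0,0.02,-0.04,0,0,0,1],[0,0.02,-0.04,0,0,0,1]]]'
python3 - <<'E'
from h import *
go(handle(0)-[0,0,.047],Y)
E
```

```text
t: 6.35
tcp_pos: [0.6583, -0.0409, 0.0878]
eef_rot: [[-0.986, 0.169, -0.0], [0.169, 0.986, -0.0], [0.0, -0.0, -1.0]]
ft_force: [0.1, -0.4, 0.0]
gripper_width: 0.053
grip_force: 0.0
t 6.35 shift [2.000e-04 2.100e-03 2.393e-01] turn [-0.     -0.0002  0.001 ] tcp [ 0.6583 -0.0409  0.0878] w 0.053 F [ 0.1 -0.4  0. ]
```

```bash

python3 -m crank '[[[0,0,0.06,0,0,0,1],[0,0,0.12,0,0,0,1],[0,0,0.17,0,0,0,0.5],[0,0,0.21,0,0,0,0],[0,0,0.235,0,0,0,-1],[0,0,0.235,0,0,0,-1],[0,0,0.235,0,0,0,-1],[0,0,0.235,0,0,0,-1],[0,0,0.235,0,0,0,-1],[0,0,0.235,0,0,0,-1]]]'
python3 -m crank '[[[0,0,0,0,0,0,-1],[0,0,0,0,0,0,-1],[0,0,0,0,0,0,-1]]]'
python3 - <<'E'
from h import *
go(handle(0)-[0,0,.047],Y)
E
```

```text
t: 7.35
tcp_pos: [0.6586, -0.0414, 0.0298]
eef_rot: [[-0.986, 0.169, 0.001], [0.169, 0.986, -0.001], [-0.001, -0.001, -1.0]]
ft_force: [-1.7, -15.8, 3.0]
gripper_width: 0.0133
grip_force: 19.3
t: 7.65
tcp_pos: [0.6586, -0.0415, 0.0298]
eef_rot: [[-0.986, 0.169, 0.001], [0.169, 0.986, -0.001], [-0.001, -0.001, -1.0]]
ft_force: [-1.9, -5.5, 4.1]
gripper_width: 0.0134
grip_force: 30.0
t 7.65 shift [0.0022 0.0039 0.0071] turn [-0.0003  0.0005  0.001 ] tcp [ 0.6586 -0.0415  0.0298] w 0.0134 F [-1.9 -5.5  4.1]
```

```bash

python3 -m crank '[[[0,-0.003,-0.022,0,0,0,-1],[0,-0.007,-0.044,0,0,0,-1],[0,-0.013,-0.065,0,0,0,-1],[0,-0.019,-0.086,0,0,0,-1],[0,-0.026,-0.107,0,0,0,-1],[0,-0.034,-0.128,0,0,0,-1],[0,-0.044,-0.148,0,0,0,-1],[0,-0.054,-0.167,0,0,0,-1],[0,-0.066,-0.186,0,0,0,-1],[0,-0.078,-0.205,0,0,0,-1]]]'
python3 - <<'E'
from h import *
go(handle(.5)-[0,0,.046],Y)
E
```

```text
t: 8.65
tcp_pos: [0.6557, -0.0575, 0.0793]
eef_rot: [[-0.985, 0.17, 0.001], [0.17, 0.985, 0.004], [-0.0, 0.004, -1.0]]
ft_force: [5.3, 8.5, -9.1]
gripper_width: 0.0131
grip_force: 30.0
t 8.65 shift [ 0.0014 -0.0087 -0.0038] turn [0.0025 0.0002 0.0005] tcp [ 0.6557 -0.0575  0.0793] w 0.0131 F [ 5.3  8.5 -9.1]
```

```bash

python3 -m crank '[[[0,-0.013,-0.018,0,0,0,-1],[0,-0.027,-0.035,0,0,0,-1],[0,-0.042,-0.051,0,0,0,-1],[0,-0.058,-0.067,0,0,0,-1],[0,-0.074,-0.082,0,0,0,-1],[0,-0.091,-0.095,0,0,0,-1],[0,-0.109,-0.109,0,0,0,-1],[0,-0.128,-0.121,0,0,0,-1],[0,-0.147,-0.132,0,0,0,-1],[0,-0.166,-0.142,0,0,0,-1]]]'
python3 -m crank '[[[0,-0.02,-0.01,0,0,0,-1],[0,-0.041,-0.018,0,0,0,-1],[0,-0.062,-0.025,0,0,0,-1],[0,-0.083,-0.031,0,0,0,-1],[0,-0.083,-0.031,0,0,0,-1],[0,-0.083,-0.031,0,0,0,-1]]]'
python3 - <<'E'
from h import *
go(handle(1.2)-[0,0,.046],Y)
print(handle(1.2),best('top','handle'))
manip.camera('scene'); print(best('scene','handle'),best('scene','roll'),best('scene','hinge'),best('scene','tall_stack'))
E
```

```text
t: 9.65
tcp_pos: [0.6495, -0.0942, 0.1184]
eef_rot: [[-0.985, 0.17, 0.003], [0.17, 0.985, 0.01], [-0.001, 0.01, -1.0]]
ft_force: [-2.9, 25.5, 19.3]
gripper_width: 0.0133
grip_force: 30.0
t: 10.25
tcp_pos: [0.646, -0.1174, 0.1275]
eef_rot: [[-0.985, 0.17, 0.003], [0.17, 0.985, 0.005], [-0.002, 0.006, -1.0]]
ft_force: [-6.5, 15.1, 25.0]
gripper_width: 0.0134
grip_force: 30.0
t 10.25 shift [ 0.0042 -0.0154  0.0158] turn [0.0038 0.0015 0.0007] tcp [ 0.646  -0.1174  0.1275] w 0.0134 F [-6.5 15.1 25. ]
[ 0.64430479 -0.12099366  0.16955377] [([0.657, -0.0406, 0.0724], 0.88)]
[([0.6427, -0.1153, 0.1716], 0.8)] [([0.5812, -0.086, 0.1729], 0.9)] [([0.5697, -0.1375, 0.0622], 0.76)] [([0.5564, 0.0826, 0.0494], 0.73)]
```

```bash

python3 -m crank '[[[0,0.01,0.01,0,0,0,0.2],[0,0.01,0.01,0,0,0,0.2],[0,0.01,0.01,0,0,0,0.2],[0,0.01,0.01,0,0,0,0.2],[0,0.01,-0.05,0,0,0,0.2],[0,0.01,-0.15,0,0,0,0.2],[0,0.01,-0.25,0,0,0,0.2],[0,0.01,-0.35,0,0,0,0.2],[0,0.01,-0.35,0,0,0,0.2]]]'
python3 - <<'E'
from h import *
a=np.radians(-1); 
go([.5565,.0815,.20],np.array([np.cos(a),np.sin(a),0]))
manip.camera('scene'); print(best('scene','handle'),best('scene','roll'))
E
```

```text
t: 11.45
tcp_pos: [0.6475, -0.1197, 0.2162]
eef_rot: [[-0.985, 0.17, 0.007], [0.17, 0.986, -0.001], [-0.008, -0.0, -1.0]]
ft_force: [0.1, -0.6, -0.1]
gripper_width: 0.0529
grip_force: 0.0
t 11.45 shift [0.4957 0.7314 0.0608] turn [0.0033 0.004  0.9026] tcp [ 0.6475 -0.1197  0.2162] w 0.0529 F [ 0.1 -0.6 -0.1]
[([0.6433, -0.1136, 0.172], 0.76)] [([0.5808, -0.0854, 0.1738], 0.59)]
```

```bash

python3 -m crank '[[[0,0.15,0,0,0,0.09,0.6],[0.1,0.3,0,0,0,0.18,0.6],[0.2,0.45,0,0,0,0.27,0.6],[0.3,0.6,0,0,0,0.36,0.6],[0.4,0.73,0,0,0,0.45,0.6],[0.5,0.73,0,0,0,0.54,0.6],[0.5,0.73,0,0,0,0.63,0.6],[0.5,0.73,0,0,0,0.72,0.6],[0.5,0.73,0,0,0,0.81,0.6],[0.5,0.73,0,0,0,0.9,0.6]]]'
python3 -m crank '[[[0,0,0,0,0,0,0.6],[0,0,0,0,0,0,0.6],[0,0,0,0,0,0,0.6]]]'
python3 - <<'E'
from h import *
save('wrist','w4.png')
print(best('wrist','tall_stack'),best('wrist','short_stack'),best('wrist','roll'))
d=manip.silhouettes('wrist','tall_stack')[0]; m=d['pixels'].astype(np.uint8)
print(d['p'],cv2.minAreaRect(cv2.findNonZero(m)),cv2.boundingRect(m))
print(proj('wrist',[[.5565,.0815,.1125],[.5565,.0815,.05]]))
a=np.radians(-1)
go([.5565,.0815,.08],np.array([np.cos(a),np.sin(a),0]))
E
```

```text
t: 12.6
tcp_pos: [0.5516, 0.082, 0.2097]
eef_rot: [[0.019, 1.0, -0.003], [1.0, -0.019, -0.0], [-0.0, -0.003, -1.0]]
ft_force: [0.2, 0.1, -0.3]
gripper_width: 0.07
grip_force: 0.0
t: 12.9
tcp_pos: [0.5523, 0.0819, 0.2107]
eef_rot: [[0.01, 1.0, -0.001], [1.0, -0.01, -0.0], [-0.0, -0.001, -1.0]]
ft_force: [-0.2, -0.2, 0.3]
gripper_width: 0.0701
grip_force: 0.0
[([0.5544, 0.0794, 0.0463], 0.79), ([0.7274, 0.1962, 0.05], 0.64)] [([0.6583, 0.0634, 0.0538], 0.66)] []
0.73 ((328.5, 191.0), (36.0, 27.0), 90.0) (315, 173, 28, 37)
[[328.27502198 193.41388513]
 [327.515709   181.78534595]]
t 13.15 shift [-0.0019  0.0156  0.5248] turn [-0.     -0.      0.0033] tcp [0.5526 0.082  0.2112] w 0.0704 F [0.2 0.2 0.2]
```

View pics/w4.png

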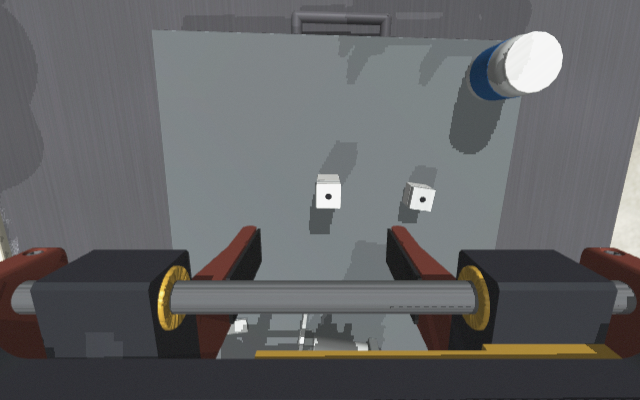

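The wrist view shows the tall stack's top at (328,193), as projected, and square to the fingers. The short stack at (420,198) is clear of them. Going down to grip.

```bash

python3 -m crank '[[[0,0.015,0.1,0,0,0,0.6],[0,0.015,0.25,0,0,0,0.6],[0,0.015,0.4,0,0,0,0.6],[0,0.015,0.54,0,0,0,0.6],[0,0.015,0.64,0,0,0,0.3],[0,0.015,0.69,0,0,0,0],[0,0.015,0.69,0,0,0,0],[0,0.015,0.69,0,0,0,-1],[0,0.015,0.69,0,0,0,-1],[0,0.015,0.69,0,0,0,-1]]]'
python3 -m crank '[[[0,0,0,0,0,0,-1],[0,0,0,0,0,0,-1],[0,0,0,0,0,0,-1],[0,0,0,0,0,0,-1]]]'
python3 - <<'E'
from h import *
s=manip.read_state();print(T(0,.10825,0))
go(list(T(0,.10825,0)[:2])+[s['tcp_pos'][2]],X)
# where stack is relative to tool x
print(best('wrist','tall_stack')) if manip.camera('wrist') is not None else 0
E
```

```text
t: 14.15
tcp_pos: [0.5574, 0.0821, 0.0401]
eef_rot: [[0.013, 1.0, 0.002], [1.0, -0.013, 0.0], [0.0, 0.002, -1.0]]
ft_force: [0.9, -0.7, 0.2]
gripper_width: 0.0257
grip_force: 0.0
t: 14.55
tcp_pos: [0.5573, 0.0821, 0.04]
eef_rot: [[0.013, 1.0, 0.002], [1.0, -0.013, 0.0], [0.0, 0.002, -1.0]]
ft_force: [-0.5, 0.3, 7.3]
gripper_width: 0.0237
grip_force: 30.0
[ 0.58999323 -0.03034137  0.05      ]
t 14.55 shift [-4.480e-01  1.367e-01  2.000e-04] turn [ 0.0013 -0.0003  0.101 ] tcp [0.5573 0.0821 0.04  ] w 0.0237 F [-0.5  0.3  7.3]
[([0.5539, 0.0782, 0.0482], 0.59)]
```

```bash

python3 -m crank '[[[0,0,-0.012,0,0,0,-1],[-0.03,0.01,-0.014,0,0,0.01,-1],[-0.1,0.03,-0.014,0,0,0.03,-1],[-0.18,0.055,-0.014,0,0,0.05,-1],[-0.26,0.08,-0.014,0,0,0.07,-1],[-0.34,0.105,-0.014,0,0,0.09,-1],[-0.4,0.122,-0.014,0,0,0.1,-1],[-0.44,0.135,-0.014,0,0,0.1,-1],[-0.448,0.137,-0.014,0,0,0.1,-1],[-0.448,0.137,-0.014,0,0,0.1,-1]]]'
python3 - <<'E'
from h import *
save('wrist','w5.png');b=save('scene','s5.png')
print(best('wrist','tall_stack'),best('scene','tall_stack'),best('scene','roll'))
go(list(T(0,.10825,0)[:2])+[.0395],X)
cv2.imwrite('pics/s5c.png',cv2.resize(b[110:270,170:370],(750,600),interpolation=cv2.INTER_CUBIC)[:,:,::-1])
E
```

```text
t: 15.65
tcp_pos: [0.589, -0.0305, 0.0421]
eef_rot: [[0.17, 0.986, -0.0], [0.986, -0.17, 0.0], [0.0, -0.0, -1.0]]
ft_force: [0.3, -0.5, -2.5]
gripper_width: 0.0237
grip_force: 30.0
[([0.5872, -0.0358, 0.0492], 0.9)] [([0.5879, -0.0281, 0.0511], 0.57)] [([0.58, -0.0874, 0.1738], 0.83)]
t 15.9 shift [-0.0015  0.0043  0.0109] turn [-0.0001 -0.      0.0016] tcp [ 0.589  -0.0298  0.0422] w 0.024 F [ 0.5  0.  -2.3]
```

View pics/s5c.png

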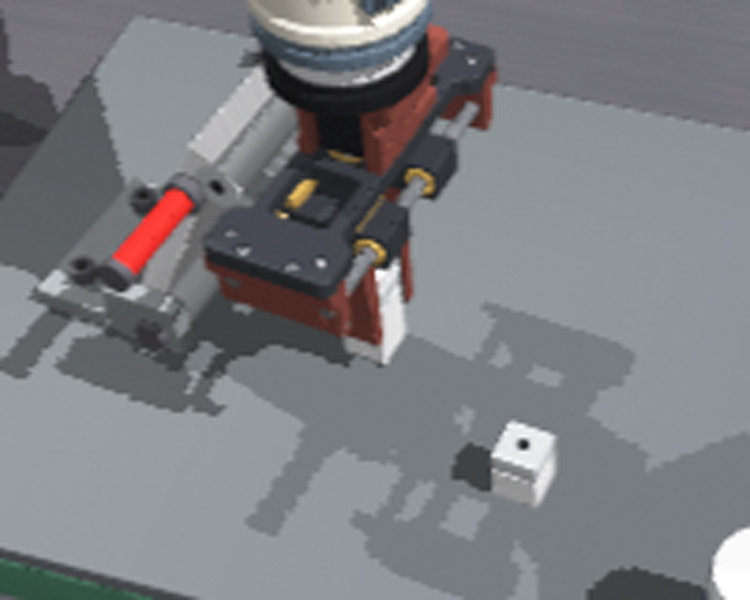

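The stack is upright in the gripper at crop (385,330), clear of the raised plate. Setting it down.

```bash

python3 -m crank '[[[0,0.004,0.004,0,0,0,-1],[0,0.004,0.008,0,0,0,-1],[0,0.004,0.011,0,0,0,-1],[0,0.004,0.013,0,0,0,-1],[0,0.004,0.013,0,0,0,-1]]]'
```

```text
t: 16.4
tcp_pos: [0.5903, -0.0304, 0.04]
eef_rot: [[0.169, 0.986, 0.0], [0.986, -0.169, 0.0], [0.0, 0.0, -1.0]]
ft_force: [-4.7, 1.9, 8.0]
gripper_width: 0.024
grip_force: 30.0
```

```bash

python3 -m crank '[[[0,0,-0.003,0,0,0,0],[0,0,-0.003,0,0,0,0],[0,0,-0.003,0,0,0,0],[0,0,-0.003,0,0,0,0],[0,0,-0.05,0,0,0,0],[0,0,-0.15,0,0,0,0],[0,0,-0.3,0,0,0,0],[0,0,-0.45,0,0,0,0],[0,0,-0.6,0,0,0,0],[0,0,-0.7,0,0,0,0]]]'
python3 - <<'E'
from h import *
manip.camera('scene')
for n in ['tall_stack','roll','handle']: print(n,best('scene',n))
manip.camera('wrist');print(best('wrist','tall_stack'))
for th in (1.15,1.17,1.2): print(th,handle(th))
p=handle(1.17);go([p[0],p[1],.216],Y)
E
```

```text
t: 17.4
tcp_pos: [0.5911, -0.0307, 0.2178]
eef_rot: [[0.169, 0.986, 0.004], [0.986, -0.169, -0.0], [0.0, 0.004, -1.0]]
ft_force: [-0.3, 0.4, 0.4]
gripper_width: 0.0441
grip_force: 0.0
tall_stack [([0.5918, -0.0308, 0.0479], 0.89)]
roll [([0.5798, -0.0859, 0.176], 0.69), ([0.5919, -0.0321, 0.049], 0.18)]
handle [([0.6465, -0.1153, 0.1703], 0.85)]
[([0.5883, -0.0305, 0.046], 0.93), ([0.5694, -0.1366, 0.0473], 0.33)]
1.15 [ 0.64521283 -0.1157566   0.16801013]
1.17 [ 0.6448512  -0.11784225  0.16865946]
1.2 [ 0.64430479 -0.12099366  0.16955377]
t 17.7 shift [-0.3063  0.2787 -0.0134] turn [-0.0012 -0.001  -0.999 ] tcp [ 0.5891 -0.0306  0.2128] w 0.0438 F [-0.3  0.2 -0.5]
```

```bash

python3 -m crank '[[[0,0.05,-0.03,0,0,-0.09,0],[0,0.1,-0.03,0,0,-0.18,0],[0,0.16,-0.03,0,0,-0.27,0],[-0.05,0.22,-0.03,0,0,-0.36,0],[-0.12,0.28,-0.03,0,0,-0.45,0],[-0.2,0.28,-0.03,0,0,-0.54,0],[-0.26,0.28,-0.03,0,0,-0.63,0],[-0.3,0.28,-0.03,0,0,-0.72,0],[-0.306,0.28,-0.03,0,0,-0.81,0],[-0.306,0.28,-0.03,0,0,-0.9,0]]]'
python3 -m crank '[[[0,0,0,0,0,-0.1,0.2],[0,0,0,0,0,-0.1,0.2],[0,0,0,0,0,-0.1,0.2],[0,0,0,0,0,-0.1,0.2]]]'
python3 - <<'E'
from h import *
go([.646,-.117,.126],Y)
manip.camera('wrist');print(best('wrist','handle'))
E
```

```text
t: 18.7
tcp_pos: [0.645, -0.1183, 0.2192]
eef_rot: [[-0.949, 0.317, -0.004], [0.317, 0.949, 0.001], [0.004, -0.001, -1.0]]
ft_force: [-0.5, 0.7, -0.2]
gripper_width: 0.0442
grip_force: 0.0
t: 19.1
tcp_pos: [0.6459, -0.1178, 0.2207]
eef_rot: [[-0.985, 0.172, -0.001], [0.172, 0.985, 0.0], [0.001, 0.0, -1.0]]
ft_force: [0.2, -0.7, 0.4]
gripper_width: 0.0526
grip_force: 0.0
t 19.1 shift [-0.0005  0.0031  0.3788] turn [ 0.     -0.0008 -0.0008] tcp [ 0.6459 -0.1178  0.2207] w 0.0526 F [ 0.2 -0.7  0.4]
[([0.6463, -0.1148, 0.1673], 0.78)]
```

```bash

python3 -m crank '[[[0,0.006,0.08,0,0,0,0.2],[0,0.006,0.18,0,0,0,0.2],[0,0.006,0.28,0,0,0,0.2],[0,0.006,0.34,0,0,0,0.2],[0,0.006,0.375,0,0,0,-1],[0,0.006,0.375,0,0,0,-1],[0,0.006,0.375,0,0,0,-1],[0,0.006,0.375,0,0,0,-1],[0,0.006,0.375,0,0,0,-1],[0,0.006,0.375,0,0,0,-1]]]'
python3 -m crank '[[[0,0,0,0,0,0,-1],[0,0,0,0,0,0,-1],[0,0,0,0,0,0,-1]]]'
```

```text
t: 20.2
tcp_pos: [0.6471, -0.1166, 0.1287]
eef_rot: [[-0.986, 0.169, 0.002], [0.169, 0.986, -0.0], [-0.002, -0.0, -1.0]]
ft_force: [0.0, -0.9, 2.0]
gripper_width: 0.0131
grip_force: 30.0
t: 20.5
tcp_pos: [0.6471, -0.1164, 0.1286]
eef_rot: [[-0.986, 0.169, 0.002], [0.169, 0.986, -0.0], [-0.002, 0.0, -1.0]]
ft_force: [0.3, -1.2, 4.7]
gripper_width: 0.0131
grip_force: 30.0
```

```bash

python3 -m crank '[[[0,0.027,0.009,0,0,0,-1],[0,0.048,0.017,0,0,0,-1],[0,0.068,0.027,0,0,0,-1],[0,0.087,0.037,0,0,0,-1],[0,0.106,0.048,0,0,0,-1],[0,0.125,0.06,0,0,0,-1],[0,0.143,0.074,0,0,0,-1],[0,0.16,0.087,0,0,0,-1],[0,0.176,0.102,0,0,0,-1],[0,0.192,0.118,0,0,0,-1]]]'
python3 -m crank '[[[0,0.008,0.008,0,0,0,-1],[0,0.015,0.016,0,0,0,-1],[0,0.018,0.02,0,0,0,-1],[0,0.022,0.024,0,0,0,-1],[0,0.022,0.024,0,0,0,-1]]]'
python3 - <<'E'
from h import *
for th in (.65,.575,.5236): go(handle(th)-[0,0,.044],Y)
manip.camera('scene')
for n in ['tall_stack','roll','handle']: print(n,best('scene',n))
print(T(0,.10825,.075))
E
```

```text
t: 21.5
tcp_pos: [0.6553, -0.0685, 0.0979]
eef_rot: [[-0.986, 0.169, 0.001], [0.169, 0.986, 0.0], [-0.001, 0.0, -1.0]]
ft_force: [3.1, -3.9, -0.5]
gripper_width: 0.0137
grip_force: 30.0
t: 22.0
tcp_pos: [0.6562, -0.0629, 0.0916]
eef_rot: [[-0.986, 0.169, 0.001], [0.169, 0.986, 0.001], [-0.001, 0.001, -1.0]]
ft_force: [5.3, -1.5, -3.0]
gripper_width: 0.0131
grip_force: 30.0
t 22.0 shift [ 0.0072 -0.03   -0.0139] turn [0.0005 0.0006 0.0011] tcp [ 0.6562 -0.0629  0.0916] w 0.0131 F [ 5.3 -1.5 -3. ]
t 22.0 shift [ 0.0072 -0.008   0.011 ] turn [0.0005 0.0006 0.0011] tcp [ 0.6562 -0.0629  0.0916] w 0.0131 F [ 5.3 -1.5 -3. ]
t 22.0 shift [0.0072 0.006  0.0289] turn [0.0005 0.0006 0.0011] tcp [ 0.6562 -0.0629  0.0916] w 0.0131 F [ 5.3 -1.5 -3. ]
tall_stack [([0.5908, -0.0302, 0.0481], 0.48)]
roll [([0.5899, -0.0299, 0.1231], 0.94), ([0.6566, 0.0722, 0.0487], 0.59)]
handle [([0.6565, -0.0596, 0.134], 0.91), ([0.5911, -0.0332, 0.0477], 0.58)]
[ 0.58999323 -0.03034137  0.125     ]
```

```bash

python3 -m crank '[[[0,0.003,0.004,0,0,0,-1],[0,0.006,0.008,0,0,0,-1],[0,0.008,0.012,0,0,0,-1],[0,0.008,0.012,0,0,0,-1]]]'
python3 -m crank '[[[0,0.003,0.004,0,0,0,-1],[0,0.004,0.006,0,0,0,-1],[0,0.004,0.006,0,0,0,-1]]]'
python3 -m crank '[[[0,0.002,0.004,0,0,0,-1],[0,0.004,0.006,0,0,0,-1],[0,0.004,0.006,0,0,0,-1]]]'
```

```text
t: 22.6
tcp_pos: [0.6564, -0.0623, 0.0907]
eef_rot: [[-0.986, 0.169, 0.001], [0.169, 0.986, -0.001], [-0.001, -0.001, -1.0]]
ft_force: [-0.8, -6.3, 12.9]
gripper_width: 0.0132
grip_force: 30.0
t: 22.9
tcp_pos: [0.6565, -0.0623, 0.0905]
eef_rot: [[-0.986, 0.169, 0.001], [0.169, 0.986, -0.002], [-0.002, -0.002, -1.0]]
ft_force: [-5.2, -9.9, 22.3]
gripper_width: 0.013
grip_force: 30.0
t: 23.2
tcp_pos: [0.6566, -0.0622, 0.0903]
eef_rot: [[-0.986, 0.169, 0.001], [0.169, 0.986, -0.004], [-0.002, -0.004, -1.0]]
ft_force: [-9.3, -13.5, 31.4]
gripper_width: 0.0131
grip_force: 30.0
```

The force climbs with no movement, so the roll is on the stack. Relaxing, opening, and backing off upward.

```bash

python3 -m crank '[[[0,-0.008,-0.012,0,0,0,-1],[0,-0.012,-0.018,0,0,0,-1],[0,-0.012,-0.018,0,0,0,0.2],[0,-0.012,-0.018,0,0,0,0.2],[0,-0.012,-0.018,0,0,0,0.2],[0,-0.012,-0.018,0,0,0,0.2],[0,-0.012,-0.018,0,0,0,0.2],[0,-0.012,-0.018,0,0,0,0.2],[0,-0.012,-0.08,0,0,0,0.2]]]'
python3 -m crank '[[[0,0,-0.1,0,0,0,0.2],[0,0,-0.25,0,0,0,0.2],[0,0,-0.4,0,0,0,0.2],[0,0,-0.55,0,0,0,0.2],[-0.2,0,-0.6,0,0,0,0.2],[-0.35,0,-0.6,0,0,0,0.2],[-0.35,0,-0.6,0,0,0,0.2]]]'
python3 - <<'E'
from h import *
b=save('scene','s6.png')
for n in ['tall_stack','roll','handle','short_stack','tin','square']: print(n,best('scene',n))
manip.camera('top');print(best('top','roll'),best('top','tall_stack'))
cv2.imwrite('pics/s6c.png',cv2.resize(b[110:270,170:370],(750,600),interpolation=cv2.INTER_CUBIC)[:,:,::-1])
E
```

```text
t: 24.1
tcp_pos: [0.654, -0.0625, 0.1047]
eef_rot: [[-0.986, 0.169, -0.004], [0.169, 0.986, 0.001], [0.004, -0.0, -1.0]]
ft_force: [0.1, 0.5, 0.0]
gripper_width: 0.0526
grip_force: 0.0
t: 24.8
tcp_pos: [0.7455, -0.0783, 0.2577]
eef_rot: [[-0.985, 0.17, 0.004], [0.17, 0.985, -0.001], [-0.004, 0.0, -1.0]]
ft_force: [0.6, -0.3, 0.5]
gripper_width: 0.0524
grip_force: 0.0
tall_stack [([0.5926, -0.032, 0.0467], 0.66)]
roll [([0.5908, -0.0327, 0.123], 0.6)]
handle [([0.6573, -0.0588, 0.1288], 0.62)]
short_stack [([0.6596, 0.0727, 0.0529], 0.88)]
tin [([0.7316, 0.1942, 0.0526], 0.74), ([0.4037, -0.1375, 0.0437], 0.49)]
square [([0.4042, -0.1365, 0.0435], 0.85)]
[([0.5879, -0.0296, 0.1238], 0.6)] []
```

View pics/s6c.png

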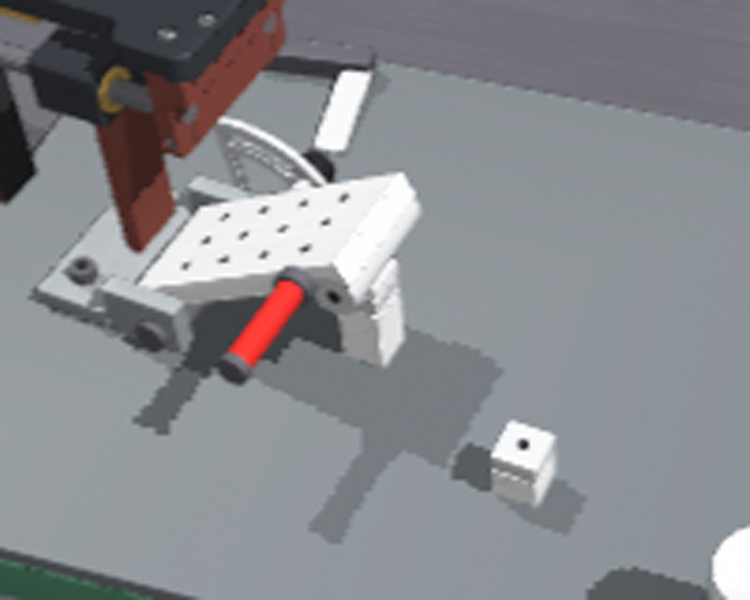

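The plate rests on the upright tall stack at crop (375,320). The short stack, square and tin have not moved, and the gripper is clear. Handing in.

```bash
python3 -c "
from plant import manip
print(manip.job_done())"
```

```text
the job is handed in; nothing more can be done
None
```

The job is handed in: the sine table is at 30°, its roll resting on the upright 62.5 mm stack, with the gripper clear and the short stack, square and tin where they were.

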